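# Lantern parts back to their own trays

## Robot

A 7-joint arm with a two-finger parallel gripper is mounted at the origin on the work surface. World frame = base frame: x ahead of the robot, y to its left, z up, the work surface at z = 0. Lengths are in m, angles in rad, forces in N, time in s.
With the tool pointing down it reaches from about 0.35 to 0.9 m from the base axis. Payload 8.1 kg.
Tool frame: the origin (TCP) lies at the very end of the fingers, on their centre line; the grasp point (between the pads) lies 19 mm behind it; z points along the fingers, y is the line along which they close (so a half turn about z gives the same grasp; the last joint's range is limited). The gripper opens to 92 mm and grips with 3 to 60 N. Pads are 19 mm wide; open, the fingers measure 130 mm over their backs; the gripper's body (75 mm by 190 mm) begins 47 mm behind the grasp point.
Start: joints at [-1.235, 0.434, 0.025, 1.573, -0.012, 1.134, -0.075], TCP at [0.266, 0.566, 0.227] pointing down, gripper open.
Joint ranges: [-2.62, 2.62], [-0.44, 2.09], [-1.27, 1.32], [0.08, 2.57], [-1.32, 4.46], [0.12, 2], [-2.74, 2.74]. Speed limits (rad/s): [2.22, 2.22, 3.01, 3.01, 3.14, 3.14, 3.14].

## Interface

Orientations are given as a rotation vector (axis times angle).
In Python, from cell import arm gives the robot as it stands.
- The arm moves only by the tool drive_tool, never from a script. Its argument "targets" is a list of rows, each a list of 7 numbers: the turn, a rotation vector about the world's x, y, z in units of 5 degrees (1.0 is 5 degrees), then the shift along the world's x, y, z in units of 40 mm (1.0 is 40 mm), then the opening, from 0 (shut) to 1 (fully open). In form: [[wx, wy, wz, dx, dy, dz, fingers], ...]. A call has 1 to 5 rows; each row is the pose to reach, as a shift and turn from the pose commanded when the call began; what a row does not reach only later rows make up. A row lasts 1/10 s, in which the tool goes at most 50 mm and 8.59 degrees, less where a joint would pass 70% of its speed; a pose out of reach is approached as far as the arm can. A call with a gripper value outside its range is refused whole. The fingers move at their own pace and stop on an object; "force" is the grip in N (left out, the last holds). Time passes only in rows, so rows that repeat a pose let the fingers close. It gives the time, the measured TCP pose, the force, the opening and the grip force at its end, in the units of the state.
- arm.observe(): the state, without advancing time (a new reading comes with each control period).
- arm.get_image(name): name is "side" or "top" or "wrist"; returns a dict with "pixels" (384x512x3 uint8, red, green, blue), "intrinsics" (3x3 intrinsics, pixels), "rvec" (rotation vector, rad) and "tvec" (3), from world to camera coordinates, as OpenCV has them; the wrist camera has in their place "mount" (4x4, takes a point from camera to tool coordinates, whose origin is the TCP and whose axes are the flange's). Camera axes: x right, y down, z forward; pixel columns grow to the right and rows downward; lengths in m; the calibration is good to about 2 mm. A picture is of the moment at which its call begins: read the wrist's pose just before it. There is no depth.
- arm.sign_off(): hands the job in; it is judged then, once.
The state is a dict: "clock": time; "joints": joint angles; "dq": joint speeds; "joint_efforts": joint torques, N m; "position": TCP position; "ee_rot": TCP orientation; "force": force on the tool from outside, world axes, zero at the start; "ft_torque": the same for the moment, N m; "width": opening from 0.0 (shut) to 1.0 (fully open); "gripper_force": force on a finger pad.
Only numpy, scipy, OpenCV 4.12 (cv2) and the standard library are available. Lean on these libraries where they do the work, as an engineer would, in place of code of your own. Each camera call takes 0.05 s, during which the arm holds its last target. There are 200 camera calls.

## Task

After cleaning, four lantern parts on the slide-cabinet shelf were put down in each other's trays: return each to the middle of its own, the tin chimney elbow standing on its foot in the bare tin tray, the clouded glass condenser in the green baize tray, the brass rackwork slide flat in the white card-lined tray and the rosewood knob upright in the red felt tray. A tray has room for only one part, so use the free round cork mat to park one on the way. Keep the glass condenser level while carrying it, and do not knock over or shift the brass objective lens standing among the trays.

Things in the scene. Friction and masses are not known exactly. Their poses are not given: they have to be found in the camera images.
- elbow_c (a point): Tin chimney elbow: bare grey 90 degree pipe bend, 46 mm wide across y all along, 80 mm high, about 0.12 kg, standing on a round foot 52 mm wide. The upper leg runs level to its +x and ends in a dark mouth. Point: middle of its outline seen from above (10 mm to +x from the foot's axis), 39.5 mm above its underside; z up when standing. It balances and can be gripped across y here.
- condenser_c (a point): Clouded glass condenser: low round brass cell, 62 mm diameter and 24 mm high, with a whitish glass dome on top; 34 mm high over all, about 0.18 kg. Point: on its axis, 17 mm above its underside; z up when level.
- rackslide_c (a point): Brass rackwork slide: flat walnut frame 84 mm (x) by 50 mm (y), 16 mm thick, faced with a brass plate with a round dark-blue moon picture; near its +x end a small brass crank with a rosewood grip stands up to 7 mm above the plate (30 mm from the middle). About 0.13 kg. Point: centre of the frame, 8 mm above its underside; z up when it lies flat. Grip it across y at the middle.
- knob_c (a point): Turned rosewood knob: dark red-brown, 43 mm widest diameter (from 17 to 30 mm up), 40 mm high, on a brass base disc of 38 mm diameter. About 0.05 kg. Point: on its axis, 20 mm above its underside; z up when upright.
- tray_tin: Tin tray, the elbow's own: bare grey metal all over, a 124 mm square shallow tray with its floor 4 mm above the shelf, 116 mm square inside; the 4 mm wide lip stands 9 mm above the shelf. Fixed. Origin: centre of its underside, on the shelf; x, y along its sides.
- tray_green: Green tray, the condenser's own: green baize in a walnut frame, a 124 mm square shallow tray with its floor 4 mm above the shelf, 116 mm square inside; the 4 mm wide lip stands 9 mm above the shelf. Fixed. Origin: centre of its underside, on the shelf; x, y along its sides.
- tray_white: White tray, the rackwork slide's own: white card in a walnut frame, a 124 mm square shallow tray with its floor 4 mm above the shelf, 116 mm square inside; the 4 mm wide lip stands 9 mm above the shelf. Fixed. Origin: centre of its underside, on the shelf; x, y along its sides.
- tray_red: Red tray, the knob's own: wine-red felt in a walnut frame, a 124 mm square shallow tray with its floor 4 mm above the shelf, 116 mm square inside; the 4 mm wide lip stands 9 mm above the shelf. Fixed. Origin: centre of its underside, on the shelf; x, y along its sides.
- cork_mat: Round cork mat, empty at the start, the free spot: flat disc of 114 mm diameter, 4 mm thick, no lip. Fixed. Origin: centre of its underside, on the shelf.
- objective_c (a point): Brass objective lens, to be left alone: loose upright brass tube with a black hood, 52 mm diameter and 74 mm high, with a small focusing knob at one side reaching 36 mm from its axis. Point: on its axis, 37 mm above the shelf; z up when upright.
Things that resemble listed ones, but are neither listed nor needed, are in the scene too. Leave any orange or pink look-alike of the part that bears rackslide_c alone.

How it is judged:
At the end, for the whole second after the job is handed in: Each part stands in its own tray (elbow: tin, condenser: green, rackwork slide: white, knob: red), its listed point within 15 mm of the tray's centre seen from above, resting on the tray's floor (no more than 4 mm high), within 0.1 rad of upright, released and at rest (horizontal distance between elbow_c and tray_tin below 0.015 m and z of elbow_c in the frame of tray_tin below 0.0475 m and angle between each of elbow_c, condenser_c, rackslide_c, knob_c's own z axis and vertical below 0.1 rad and horizontal distance between condenser_c and tray_green below 0.015 m and z of condenser_c in the frame of tray_green below 0.025 m and horizontal distance between rackslide_c and tray_white below 0.015 m and z of rackslide_c in the frame of tray_white below 0.016 m and horizontal distance between knob_c and tray_red below 0.015 m and z of knob_c in the frame of tray_red below 0.028 m and linear speed of each of elbow, condenser, rackslide, knob below 0.02 m/s); the robot touches nothing.
It fails at once if the glass condenser is tipped more than 0.6 rad from level (angle between condenser_c's own z axis and vertical above 0.6 rad).
It fails at once if the brass objective lens is shifted more than 20 mm or tipped more than 0.3 rad (distance of objective_c from where it was at the start of the episode above 0.02 m or angle between objective_c's own z axis and vertical above 0.3 rad).
It also fails if it takes over 134 s, if anything falls off the work surface, if the arm or the gripper's body presses on something with over 40 N, if the wrist force passes 120 N, or if a joint passes its speed limit or range.

## Working session

There is one attempt and no reset: what is moved stays moved. The work goes in short steps, Python scripts to look and compute and a tool call to move; the robot and the scene stay as the last step left them, time stands still between calls to the robot, and variables do not carry over. Pictures are saved under pics/ and viewed, at most 14 in all, crops included, and the job is handed in when it is done.

Besides the shell and the picture viewer there is one more tool, called after "Call:" in YAML: its name, and indented under it one key for each argument. drive_tool: Moves the arm, as the interface text tells. Its arguments: {"type":"object","properties":{"targets":{"type":"array"},"force":{"type":"number"}},"required":["targets"]}

```bash
mkdir -p pics; ls
python3 - <<'E'
from cell import arm
import cv2,numpy as np,pickle
s=arm.observe();print({k:np.round(v,3) for k,v in s.items()})
for n in("top","side"):
    d=arm.get_image(n);pickle.dump(d,open(f'pics/{n}.pkl','wb'))
    cv2.imwrite(f'pics/{n}.png',d['pixels'][...,::-1]);print(n,d['intrinsics'],d['rvec'],d['tvec'])
E
```

```text
pics
{'clock': np.float64(0.0), 'joints': array([-1.235,  0.435,  0.025,  1.574, -0.012,  1.134, -0.075]), 'dq': array([ 0.   ,  0.001, -0.001, -0.   ,  0.002, -0.001,  0.   ]), 'joint_efforts': array([-0.0000e+00, -6.6785e+01,  9.8500e-01, -3.1446e+01, -6.0000e-02,
        4.3000e-02,  0.0000e+00]), 'position': array([0.265, 0.565, 0.226]), 'ee_rot': array([-6.840e-01, -3.066e+00,  3.000e-03]), 'force': array([-0.235,  0.73 ,  0.408]), 'ft_torque': array([0.046, 0.013, 0.001]), 'gripper_force': np.float64(0.0), 'width': np.float64(0.999)}
top [[488.45448486   0.         248.38905052]
 [  0.         488.45448486 195.44076127]
 [  0.           0.           1.        ]] [ 2.1345019  -2.1860863   0.11938662] [0.05137302 0.47691506 1.37595238]
side [[379.78837008   0.         254.52566514]
 [  0.         379.78837008 188.01417512]
 [  0.           0.           1.        ]] [ 0.13908694 -2.89683331  1.12809642] [0.48403003 0.04441273 0.94952417]
```

View pics/top.png

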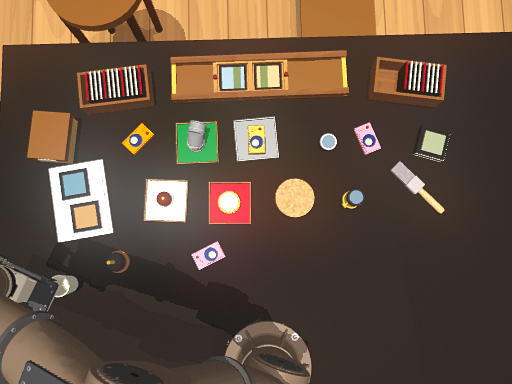

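View pics/side.png

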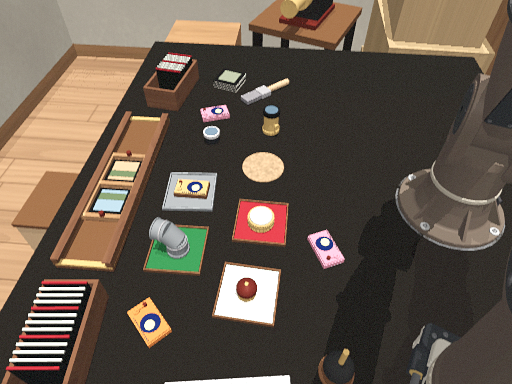

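```bash
cat > h.py <<'E'
import cv2,numpy as np,pickle
def ray(d,uv):
    R=cv2.Rodrigues(np.array(d['rvec']))[0];t=np.array(d['tvec']).ravel()
    p=np.atleast_2d(np.float64(uv));r=np.c_[p,np.ones(len(p))]@np.linalg.inv(d['intrinsics']).T@R
    return -R.T@t,r
def plane(d,uv,z):
    c,r=ray(d,uv);return (c+r*((z-c[2])/r[:,2])[:,None])[:,:2]
def proj(d,X): return cv2.projectPoints(np.float64(X).reshape(-1,1,3),np.array(d['rvec']),np.array(d['tvec']),d['intrinsics'],None)[0][:,0]
E
python3 - <<'E'
from h import *
d={n:pickle.load(open(f'pics/{n}.pkl','rb')) for n in('top','side')}
a=d['top']['pixels'];hsv=cv2.cvtColor(a,cv2.COLOR_RGB2HSV)
def rep(name,box,z,cond):
    x0,y0,x1,y1=box;m=np.zeros(a.shape[:2],np.uint8);m[y0:y1,x0:x1]=cond[y0:y1,x0:x1]
    cs=cv2.findContours(m,cv2.RETR_EXTERNAL,cv2.CHAIN_APPROX_NONE)[0];c=max(cs,key=cv2.contourArea)
    w=plane(d['top'],c[:,0],z).astype(np.float32);r=cv2.minAreaRect(w*1000)
    print(name,'px',np.round(cv2.minAreaRect(c)[0],1),'mm',np.round(r[0],1),np.round(r[1],1),round(r[2],1))
H,S,V=[hsv[...,i].astype(int) for i in range(3)]
lit=V>75
rep('green',(170,115,224,168),.009,lit|((S>90)&(V>50)))
rep('tin',(228,112,284,165),.009,lit)
rep('white',(138,174,194,226),.009,lit)
rep('red',(203,176,258,228),.009,lit)
rep('cork',(270,172,322,224),.004,lit)
rep('obj',(338,180,372,215),.05,lit)
rep('knob',(148,182,184,218),.027,(S>100))
rep('cond',(214,187,245,217),.028,(S<140)&(V>150))
rep('slide',(242,118,272,160),.02,(S>60))
rep('elbow',(183,112,212,160),.07,(S<60)&(V>60))
o=[cv2.resize(a[y:y+60,x:x+60],(300,300),interpolation=cv2.INTER_CUBIC) for x,y in((168,110),(226,110),(136,172),(200,172))]
b=d['side']['pixels'];o2=[cv2.resize(b[y:y+80,x:x+80],(300,300),interpolation=cv2.INTER_CUBIC) for x,y in((140,200),(155,155),(205,255),(225,190))]
im=cv2.resize(np.vstack([np.hstack(o),np.hstack(o2)]),(800,400))
cv2.imwrite('pics/crop.png',im[...,::-1])
E
```

```text
green px [196.5 143.5] mm [638.4 188.9] [156.3 141.3] 88.6
tin px [255.5 140. ] mm [644.6  15.3] [161.9 144.4] 88.6
white px [165.5 199.5] mm [474.6 282.1] [163.2 149.4] 88.6
red px [230.  201.5] mm [464.1  94.3] [158.  149.1] 88.6
cork px [295.5 197.5] mm [471.8 -97.4] [149.6 149.8] 88.6
obj px [352. 199.] mm [ 458.3 -252. ] [62.5 51.1] 88.6
knob px [163.5 198.5] mm [475.2 284.2] [37.4 37.8] 89.7
cond px [228.  201.5] mm [461.9  98.8] [57.4 54.8] 88.6
slide px [256. 139.] mm [644.7  13.8] [47.  83.6] 88.6
elbow px [196.1 135.6] mm [647.2 183.6] [50.  90.2] 83.9
```

View pics/crop.png

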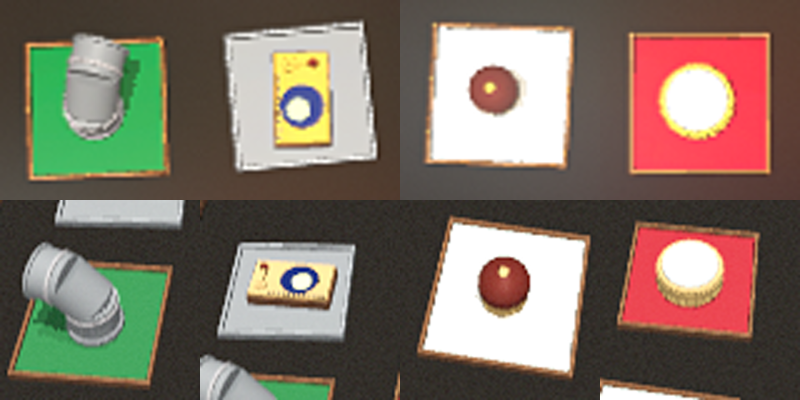

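Run:
```python
from h import *
d={n:pickle.load(open(f'pics/{n}.pkl','rb')) for n in('top','side')}
def rep(n,name,box,z,f,hull=True):
    a=d[n]['pixels'];hsv=cv2.cvtColor(a,cv2.COLOR_RGB2HSV).astype(int);cond=f(hsv[...,0],hsv[...,1],hsv[...,2])
    x0,y0,x1,y1=box;m=np.zeros(a.shape[:2],np.uint8);m[y0:y1,x0:x1]=cond[y0:y1,x0:x1]
    m=cv2.morphologyEx(m,cv2.MORPH_OPEN,np.ones((2,2),np.uint8))
    c=max(cv2.findContours(m,cv2.RETR_EXTERNAL,cv2.CHAIN_APPROX_NONE)[0],key=cv2.contourArea)
    w=plane(d[n],c[:,0],z).astype(np.float32);r=cv2.minAreaRect(w*1000)
    print(n,name,'px',cv2.boundingRect(c),'mm',np.round(r[0],1),np.round(r[1],1),round(r[2],1));return c[:,0],w
T=(('green',(170,115,224,168),(140,218,215,278),lambda H,S,V:(S>160)&(V>110)&(H>35)),('tin',(228,112,284,165),(155,165,222,216),lambda H,S,V:V>130),
('white',(138,174,194,226),(208,255,288,330),lambda H,S,V:V>130),('red',(203,176,258,228),(227,193,295,250),lambda H,S,V:V>130))
for n,b,b2,f in T: rep('top',n,b,.006,f); rep('side',n,b2,.006,f)
rep('top','cork',(270,172,322,224),.004,lambda H,S,V:V>120);rep('side','cork',(235,145,290,186),.004,lambda H,S,V:V>120)
rep('top','obj',(338,180,372,215),.06,lambda H,S,V:V>95)
rep('top','slide',(242,118,272,160),.02,lambda H,S,V:(S>60)&(V>100))
rep('top','pink',(185,238,230,275),.02,lambda H,S,V:V>110)
c,w=rep('top','elbow',(183,112,212,160),.07,lambda H,S,V:(S<60)&(V>60))
for v in range(c[:,1].min(),c[:,1].max()+1,3):
    q=c[c[:,1]==v][:,0];print(v,q.min(),q.max(),end='; ')
c,w=rep('side','elbow',(140,205,200,265),.004,lambda H,S,V:(S<60)&(V>85))
for v in range(c[:,1].min(),c[:,1].max()+1,3):
    q=c[c[:,1]==v][:,0];print(v,q.min(),q.max(),end='; ')
```

```text
top green px (178, 124, 39, 39) mm [640.3 187.2] [111.9 112.6] 1.0Traceback (most recent call last):
  File "<stdin>", line 12, in <module>
  File "<stdin>", line 7, in rep
ValueError: max() iterable argument is empty
```

Run:
```python
from h import *
d={n:pickle.load(open(f'pics/{n}.pkl','rb')) for n in('top','side')}
def rep(n,name,box,z,f,hull=True):
    a=d[n]['pixels'];hsv=cv2.cvtColor(a,cv2.COLOR_RGB2HSV).astype(int);cond=f(hsv[...,0],hsv[...,1],hsv[...,2])
    x0,y0,x1,y1=box;m=np.zeros(a.shape[:2],np.uint8);m[y0:y1,x0:x1]=cond[y0:y1,x0:x1]
    m=cv2.morphologyEx(m,cv2.MORPH_OPEN,np.ones((2,2),np.uint8))
    c=max(cv2.findContours(m,cv2.RETR_EXTERNAL,cv2.CHAIN_APPROX_NONE)[0],key=cv2.contourArea,default=np.zeros((5,1,2),np.int32))
    w=plane(d[n],c[:,0],z).astype(np.float32);r=cv2.minAreaRect(w*1000)
    print(n,name,'px',cv2.boundingRect(c),'mm',np.round(r[0],1),np.round(r[1],1),round(r[2],1));return c[:,0],w
T=(('green',(170,115,224,168),(140,218,215,278),lambda H,S,V:(S>110)&(V>90)&(H>35)),('tin',(228,112,284,165),(155,165,222,216),lambda H,S,V:V>130),
('white',(138,174,194,226),(208,255,288,330),lambda H,S,V:V>130),('red',(203,176,258,228),(227,193,295,250),lambda H,S,V:V>130))
for n,b,b2,f in T: rep('top',n,b,.006,f); rep('side',n,b2,.006,f)
rep('top','cork',(270,172,322,224),.004,lambda H,S,V:V>120);rep('side','cork',(235,145,290,186),.004,lambda H,S,V:V>120)
rep('top','obj',(338,180,372,215),.06,lambda H,S,V:V>95)
rep('top','slide',(242,118,272,160),.02,lambda H,S,V:(S>60)&(V>100))
rep('top','pink',(185,238,230,275),.02,lambda H,S,V:V>110)
c,w=rep('top','elbow',(183,112,212,160),.07,lambda H,S,V:(S<60)&(V>60))
for v in range(c[:,1].min(),c[:,1].max()+1,3):
    q=c[c[:,1]==v][:,0];print(v,q.min(),q.max(),end='; ')
c,w=rep('side','elbow',(140,205,200,265),.004,lambda H,S,V:(S<60)&(V>85))
for v in range(c[:,1].min(),c[:,1].max()+1,3):
    q=c[c[:,1]==v][:,0];print(v,q.min(),q.max(),end='; ')
```

```text
top green px (178, 124, 40, 40) mm [639.  186.3] [115.3 116.2] 0.6
side green px (147, 228, 61, 44) mm [640.8 192.3] [114.3 112.9] 0.9
top tin px (234, 118, 46, 44) mm [646.8  11.8] [124.4 123.9] 4.2
side tin px (163, 173, 55, 38) mm [647.6  17.3] [124.  126.9] 3.8
top white px (144, 180, 45, 44) mm [469.7 279.1] [124.4 123.7] 86.4
side white px (213, 263, 69, 63) mm [471.9 284.2] [124.7 123.4] 86.3
top red px (210, 183, 42, 42) mm [458.4  93. ] [120. 120.] 88.6
side red px (233, 200, 57, 46) mm [459.4  98.5] [124.8 123.3] 88.8
top cork px (276, 179, 40, 40) mm [469.4 -96.5] [113.2 112.4] 43.3
side cork px (243, 153, 42, 30) mm [469.7 -88.7] [112.5 112.8] 5.6
top obj px (350, 191, 14, 14) mm [ 461.2 -262.8] [36.4 37. ] 87.3
top slide px (249, 126, 17, 29) mm [641.7  10.9] [47.  83.6] 88.6
top pink px (192, 242, 34, 29) mm [307.7 156.9] [50.9 85.4] 25.2
top elbow px (188, 121, 19, 32) mm [644.4 181.5] [49.3 89.9] 86.1
121 191 199; 124 191 204; 127 190 206; 130 190 205; 133 189 205; 136 189 204; 139 188 204; 142 188 205; 145 188 205; 148 190 204; 151 193 201; side elbow px (150, 218, 41, 42) mm [667.6 164. ] [ 63.6 132.7] 53.3
218 157 160; 221 154 169; 224 153 174; 227 151 177; 230 150 180; 233 150 184; 236 150 186; 239 151 187; 242 160 188; 245 165 187; 248 167 190; 251 168 189; 254 169 187; 257 171 184;
```

```bash
cat >> h.py <<'E'
def rep(d,n,name,box,z,f):
    a=d['pixels'];hsv=cv2.cvtColor(a,cv2.COLOR_RGB2HSV).astype(int);cond=f(hsv[...,0],hsv[...,1],hsv[...,2])
    x0,y0,x1,y1=box;m=np.zeros(a.shape[:2],np.uint8);m[y0:y1,x0:x1]=cond[y0:y1,x0:x1]
    m=cv2.morphologyEx(m,cv2.MORPH_OPEN,np.ones((3,3),np.uint8))
    c=max(cv2.findContours(m,cv2.RETR_EXTERNAL,cv2.CHAIN_APPROX_NONE)[0],key=cv2.contourArea,default=np.zeros((5,1,2),np.int32))
    w=plane(d,c[:,0],z).astype(np.float32);r=cv2.minAreaRect(w*1000)
    print(n,name,'px',cv2.boundingRect(c),'mm',np.round(r[0],1),np.round(r[1],1),round(r[2],1));return c[:,0],w
T=(('green',(170,115,224,168),(140,218,215,278),lambda H,S,V:(S>110)&(V>90)&(H>35)),('tin',(228,112,284,165),(155,165,222,216),lambda H,S,V:V>130),
('white',(138,174,194,226),(208,255,288,330),lambda H,S,V:V>130),('red',(203,176,258,228),(227,193,295,250),lambda H,S,V:V>130))
E
python3 - <<'E'
from h import *
d={n:pickle.load(open(f'pics/{n}.pkl','rb')) for n in('top','side')}
t,s=d['top'],d['side']
for n,b,b2,f in T: rep(t,'top',n,b,.006,f); rep(s,'side',n,b2,.006,f)
rep(t,'top','cork',(270,172,322,224),.004,lambda H,S,V:V>120);rep(s,'side','cork',(235,145,290,186),.004,lambda H,S,V:V>120)
rep(t,'top','slide',(242,118,272,160),.02,lambda H,S,V:(S>60)&(V>100))
rep(t,'top','knob',(148,182,184,218),.027,lambda H,S,V:S>100)
rep(s,'side','knob',(225,270,265,304),.027,lambda H,S,V:S>100)
rep(t,'top','cond',(214,187,245,217),.024,lambda H,S,V:(H>15)&(H<40)&(S>60)|(S<60))
rep(t,'top','elbow',(183,112,212,160),.07,lambda H,S,V:(S<60)&(V>60))
# elbow: predicted outlines for mean tray guess
E
```

```text
top green px (177, 123, 40, 40) mm [642.  189.3] [115.3 116.2] 0.5
side green px (147, 228, 59, 43) mm [643.6 189.9] [114.6 113.3] 1.1
top tin px (234, 117, 45, 44) mm [649.9  14.7] [124.4 123.9] 4.1
side tin px (162, 172, 55, 38) mm [650.8  14.2] [124.3 127. ] 3.9
top white px (144, 179, 44, 44) mm [472.7 282. ] [124.5 123.8] 86.4
side white px (212, 262, 69, 63) mm [474.2 282.2] [125.  123.5] 86.4
top red px (209, 182, 42, 42) mm [461.4  95.8] [120.  120.1] 88.6
side red px (233, 199, 55, 46) mm [461.8  95.7] [125.3 123.3] 88.8
top cork px (275, 178, 40, 40) mm [472.4 -93.7] [113.3 112.4] 43.3
side cork px (242, 152, 42, 30) mm [472.8 -92.3] [112.8 113.4] 5.6
top slide px (248, 125, 17, 29) mm [644.7  13.8] [47.  83.6] 88.6
top knob px (157, 192, 14, 13) mm [476.6 284.1] [37.7 34.7] 88.6
side knob px (237, 278, 20, 23) mm [475.5 287.8] [38.6 48.3] 5.5
top cond px (218, 191, 22, 22) mm [462.3  97.6] [60.5 60.8] 88.8
top elbow px (187, 120, 19, 32) mm [647.4 184.3] [49.3 90. ] 86.1
```

Call:
drive_tool:
  targets:
    - [0,0,1.6,1.0,-1.0,0,1]
    - [0,0,3.2,1.8,-1.8,0,1]
    - [0,0,5,2.6,-2.6,0,1]
    - [0,0,5,3.4,-3.5,0,0.8]
    - [0,0,5,4.2,-4.3,-0.4,0.65]

```text
clock: 0.6
position: [0.4356, 0.3925, 0.2122]
ee_rot: [0.004, 3.139, 0.003]
force: [1.6, 1.1, 0.1]
width: 0.876
gripper_force: 0.0
```

Call:
drive_tool:
  targets:
    - [0,0,0,0.5,-0.9,-0.3,0.65]
    - [0,0,0,1.05,-1.8,-0.6,0.65]
    - [0,0,0,1.05,-2.75,-1,0.65]
    - [0,0,0,1.05,-2.75,-1,0.65]
    - [0,0,0,1.05,-2.75,-1,0.65]

```text
clock: 1.1
position: [0.4754, 0.2827, 0.1703]
ee_rot: [-0.007, -3.14, 0.001]
force: [-0.3, 0.7, 0.6]
width: 0.652
gripper_force: 0.0
```

```bash
cat >> h.py <<'E'
def wrist(arm,name):
    s=arm.observe();d=arm.get_image('wrist');M=np.eye(4);M[:3,:3]=cv2.Rodrigues(np.array(s['ee_rot']))[0];M[:3,3]=s['position']
    C=np.linalg.inv(M@np.array(d['mount']));d['rvec']=cv2.Rodrigues(C[:3,:3])[0];d['tvec']=C[:3,3]
    cv2.imwrite(f'pics/{name}.png',d['pixels'][...,::-1]);pickle.dump(d,open(f'pics/{name}.pkl','wb'));print(np.round(s['position'],4));return d
E
python3 - <<'E'
from h import *; from cell import arm
d=wrist(arm,'w1')
B=(0,0,512,384)
rep(d,'w','knob',B,.027,lambda H,S,V:(S>110)&((H<12)|(H>165))&(V<170))
rep(d,'w','white',B,.006,lambda H,S,V:(V>150)&(S<60))
E
```

```text
[0.4754 0.2827 0.1703]
w knob px (16, 99, 114, 104) mm [428.5 140.4] [130.   66.6] 43.3
w white px (422, 62, 90, 178) mm [462.7 492.9] [173.2  87.7] 8.7
```

View pics/w1.png

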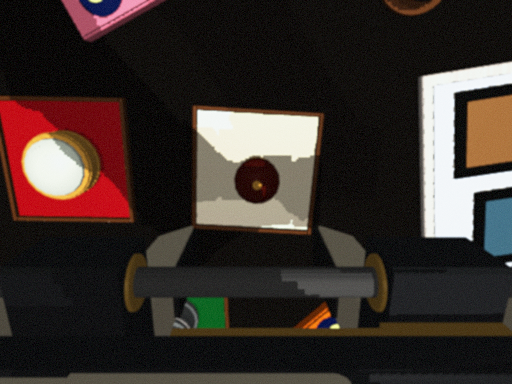

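Run:
```python
from h import *
d=pickle.load(open('pics/w1.pkl','rb'))
rep(d,'w','knob',(220,145,295,212),.027,lambda H,S,V:(S>90)&(V<120))
rep(d,'w','white',(180,95,330,245),.006,lambda H,S,V:(V>45))
print(plane(d['top'] if 0 else d,[[194,107],[323,115],[310,233],[193,226]],.009)*1000)
```

```text
w knob px (235, 157, 44, 46) mm [477.6 284.1] [41.9 41.9] 44.8
w white px (180, 105, 144, 140) mm [483.5 275.5] [138.  144.7] 86.6
[[410.31672533 225.82668441]
 [418.30589219 347.17500161]
 [538.47824128 339.73438577]
 [529.9919718  217.98831105]]
```

Call:
drive_tool:
  targets:
    - [0,0,0,0.02,0,-1.2,0.65]
    - [0,0,0,0.02,0,-2.4,0.65]
    - [0,0,0,0.02,0,-3.4,0.65]
    - [0,0,0,0.02,0,-4.02,0.65]
    - [0,0,0,0.02,0,-4.02,0.65]

```text
clock: 1.65
position: [0.4745, 0.2847, 0.0073]
ee_rot: [-0.0, -3.138, 0.003]
force: [-0.8, 0.1, 0.5]
width: 0.649
gripper_force: 0.0
```

Call:
drive_tool:
  targets:
    - [0,0,0,0,0,0,0.2]
    - [0,0,0,0,0,0,0.2]
    - [0,0,0,0,0,0,0.2]
    - [0,0,0,0,0,0,0.2]
    - [0,0,0,0,0,0,0.2]
  force: 12

```text
clock: 2.15
position: [0.4773, 0.2848, 0.0116]
ee_rot: [0.004, 3.139, 0.003]
force: [-0.3, 1.1, 8.9]
width: 0.453
gripper_force: 12.0
```

Call:
drive_tool:
  targets:
    - [0,0,0,0,0,1,0.2]
    - [0,0,0,0,0,2,0.2]
    - [0,0,0,0,-0.6,2.8,0.2]
    - [0,0,0,0,-1.6,3,0.2]
    - [0,0,0,0,-2.7,3,0.2]

```text
clock: 2.65
position: [0.4775, 0.1762, 0.1326]
ee_rot: [0.001, 3.137, 0.004]
force: [0.7, -0.4, -1.1]
width: 0.451
gripper_force: 12.0
```

Call:
drive_tool:
  targets:
    - [0,0,0,0,-1.2,0,0.2]
    - [0,0,0,0,-2.4,0,0.2]
    - [0,0,0,-0.1,-3.6,0,0.2]
    - [0,0,0,-0.1,-4.8,0,0.2]
    - [0,0,0,-0.1,-6,0,0.2]

```text
clock: 3.15
position: [0.4721, -0.0661, 0.1308]
ee_rot: [0.004, 3.14, 0.0]
force: [1.3, 1.5, -0.4]
width: 0.453
gripper_force: 12.0
```

Call:
drive_tool:
  targets:
    - [0,0,0,0,-0.7,0,0.2]
    - [0,0,0,0,-0.7,-0.8,0.2]
    - [0,0,0,0,-0.7,-1.8,0.2]
    - [0,0,0,0,-0.7,-2.6,0.2]
    - [0,0,0,0,-0.7,-2.7,0.2]

```text
clock: 3.65
position: [0.4701, -0.0921, 0.0197]
ee_rot: [-0.004, -3.137, -0.001]
force: [-1.6, 0.2, -0.4]
width: 0.45
gripper_force: 12.0
```

Call:
drive_tool:
  targets:
    - [0,0,0,0,0,-0.15,0.2]
    - [0,0,0,0,0,-0.27,0.2]
    - [0,0,0,0,0,-0.29,0.2]
    - [0,0,0,0,0,-0.29,0.2]
    - [0,0,0,0,0,-0.29,0.2]

```text
clock: 4.15
position: [0.4734, -0.0923, 0.0115]
ee_rot: [0.004, 3.139, -0.0]
force: [-0.6, 0.4, 6.8]
width: 0.449
gripper_force: 12.0
```

Call:
drive_tool:
  targets:
    - [0,0,0,0,0,0,0.5]
    - [0,0,0,0,0,0,0.65]
    - [0,0,0,0,0,0,0.65]
    - [0,0,0,0,0,1,0.65]
    - [0,0,0,0,0,2.2,0.65]

```text
clock: 4.65
position: [0.4706, -0.092, 0.0978]
ee_rot: [-0.004, -3.137, -0.0]
force: [1.0, -0.3, -0.1]
width: 0.649
gripper_force: 0.0
```

Call:
drive_tool:
  targets:
    - [0,0,0,0.5,0.3,0.8,0.65]
    - [0,0,0,1.5,0.9,1.3,0.65]
    - [0,0,0,2.5,1.5,1.8,0.65]
    - [0,0,0,3.5,2.1,1.8,0.65]
    - [0,0,0,4.3,2.65,1.8,0.65]

```text
clock: 5.15
position: [0.6467, 0.0155, 0.1713]
ee_rot: [0.003, 3.139, 0.001]
force: [0.4, -1.2, -0.1]
width: 0.651
gripper_force: 0.0
```

Run:
```python
from h import *; from cell import arm
arm.get_image('wrist');arm.get_image('wrist')
d=wrist(arm,'w2')
```

```text
[0.6476 0.019  0.1697]
```

View pics/w2.png

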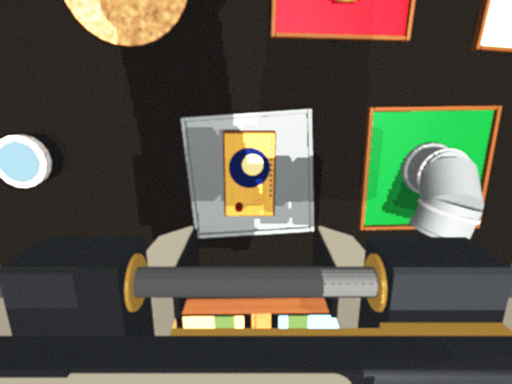

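```bash
cat >> h.py <<'E'
def setpose(d,pos,rot=(0,np.pi,0)):
    M=np.eye(4);M[:3,:3]=cv2.Rodrigues(np.float64(rot))[0];M[:3,3]=pos;C=np.linalg.inv(M@np.array(d['mount']))
    d['rvec']=cv2.Rodrigues(C[:3,:3])[0];d['tvec']=C[:3,3]
E
python3 - <<'E'
from h import *; from cell import arm
P=np.array([np.r_[arm.observe()['position'],arm.observe()['ee_rot']] for _ in range(5)]);print(P.round(4))
d=pickle.load(open('pics/w2.pkl','rb'))
for k in (0,1):
    if k: setpose(d,(.6448,.014,.1706))
    rep(d,'w','slide',(205,122,290,226),.02,lambda H,S,V:(S>90)&(V>90)|(V<60))
    print('tin',plane(d,[[182,118],[312,109],[315,229],[200,238]],.009)*1000)
    print('tinmean',plane(d,[[182,118],[312,109],[315,229],[200,238]],.009).mean(0)*1000)
    print('green',plane(d,[[370,106],[501,106],[489,231],[361,230]],.009).mean(0)*1000)
    print('elbow foot left edge,top edge',plane(d,[[404,170],[433,144]],.006)*1000)
a=d['pixels'][95:245,350:510];cv2.imwrite('pics/elb.png',cv2.resize(a,None,fx=4,fy=4,interpolation=cv2.INTER_CUBIC)[...,::-1])
E
```

```text
[[ 6.4550e-01  1.6400e-02  1.6940e-01  1.4000e-03 -3.1411e+00 -1.2000e-03]
 [ 6.4550e-01  1.6400e-02  1.6940e-01  1.4000e-03 -3.1411e+00 -1.2000e-03]
 [ 6.4550e-01  1.6400e-02  1.6940e-01  1.4000e-03 -3.1411e+00 -1.2000e-03]
 [ 6.4550e-01  1.6400e-02  1.6940e-01  1.4000e-03 -3.1411e+00 -1.2000e-03]
 [ 6.4550e-01  1.6400e-02  1.6940e-01  1.4000e-03 -3.1411e+00 -1.2000e-03]]
w slide px (223, 131, 53, 85) mm [645.5  13.8] [48.9 82.5] 89.8
tin [[593.45315199 -49.44997895]
 [584.97514589  72.8428726 ]
 [706.08833565  82.00405865]
 [716.35313272 -37.96276066]]
tinmean [650.21744156  16.85854791]
green [644.84447579 192.60908781]
elbow foot left edge,top edge [[643.93697144 168.0325154 ]
 [617.99241641 193.03540016]]
w slide px (223, 131, 53, 85) mm [642.6   8.4] [49.1 82.7] 89.7
tin [[590.24679872 -54.96460746]
 [582.08436022  67.75229366]
 [703.46655286  76.54197266]
 [713.52540772 -43.75243137]]
tinmean [647.33077988  11.39430687]
green [642.35821915 187.43158633]
elbow foot left edge,top edge [[641.40776726 162.87097356]
 [615.48890458 187.98309043]]
```

View pics/elb.png

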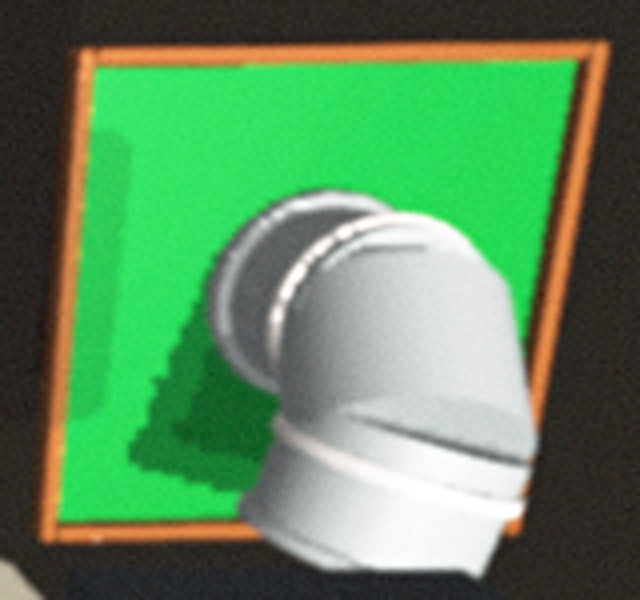

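Run:
```python
from h import *
t=pickle.load(open('pics/top.pkl','rb'));s=pickle.load(open('pics/side.pkl','rb'))
w=pickle.load(open('pics/w2.pkl','rb'));setpose(w,(.646,.0165,.170))
a=t['pixels'][112:160,176:224];b=s['pixels'][205:270,135:200];c=w['pixels'][95:245,350:500]
cv2.imwrite('pics/e3.png',np.hstack([cv2.resize(k,(384,384),interpolation=cv2.INTER_CUBIC) for k in(a,b)])[...,::-1])
p=plane(t,[[191.1,120.5],[205.5,122.6]],.065);print('top mouth',p*1000,p.mean(0)*1000)
# wrist: mouth-ring lateral extremes (350+x/4,95+y/4)
q=plane(w,[[350+250/4,95+500/4],[350+505/4,95+530/4]],.061);print('w mouth',q*1000,q.mean(0)*1000)
f=np.array([[350+210/4,95+285/4],[350+330/4,95+190/4]]);print('w foot L,T',plane(w,f,.006)*1000)
```

```text
top mouth [[692.41058242 197.91816519]
 [685.25804827 156.98197205]] [688.83431534 177.45006862]
w mouth [[674.52445279 152.64921427]
 [681.53824476 209.00110833]] [678.03134878 180.8251613 ]
w foot L,T [[638.6684869  163.13389685]
 [615.14509085 189.4578331 ]]
```

View pics/e3.png

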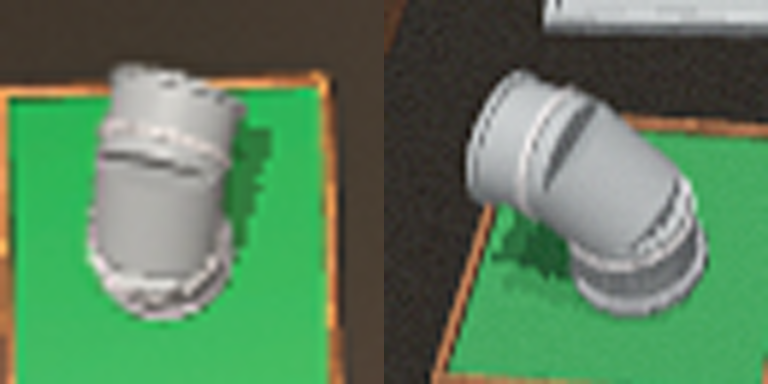

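Call:
drive_tool:
  targets:
    - [0,0,0,0,0,-1.2,0.7]
    - [0,0,0,0,0,-2.4,0.7]
    - [0,0,0,0,0,-3.4,0.7]
    - [0,0,0,0,0,-4,0.7]
    - [0,0,0,0,0,-4.07,0.7]

```text
clock: 5.8
position: [0.6419, 0.0125, 0.005]
ee_rot: [-0.006, -3.137, 0.002]
force: [0.4, 0.5, 0.7]
width: 0.7
gripper_force: 0.0
```

Call:
drive_tool:
  targets:
    - [0,0,0,0,0,0,0.3]
    - [0,0,0,0,0,0,0.3]
    - [0,0,0,0,0,0,0.3]
    - [0,0,0,0,0,0,0.3]
    - [0,0,0,0,0,0,0.3]
  force: 20

```text
clock: 6.3
position: [0.6446, 0.0135, 0.0084]
ee_rot: [0.004, 3.141, -0.0]
force: [-1.6, -0.7, 5.5]
width: 0.54
gripper_force: 20.0
```

Call:
drive_tool:
  targets:
    - [0,0,0,0,0,1,0.3]
    - [0,0,0,0,0,2,0.3]
    - [0,0,0,-0.3,0.3,3,0.3]
    - [0,0,0,-1,0.9,3,0.3]
    - [0,0,0,-1.8,1.6,3,0.3]

```text
clock: 6.8
position: [0.5731, 0.0777, 0.1291]
ee_rot: [0.007, 3.138, 0.001]
force: [-0.8, 0.7, -1.7]
width: 0.538
gripper_force: 20.0
```

Call:
drive_tool:
  targets:
    - [0,0,0,-0.7,0.9,0,0.3]
    - [0,0,0,-1.4,1.8,0,0.3]
    - [0,0,0,-2,2.8,0,0.3]
    - [0,0,0,-2.48,3.8,0,0.3]
    - [0,0,0,-2.48,4.9,0,0.3]

```text
clock: 7.3
position: [0.4701, 0.2748, 0.1277]
ee_rot: [-0.002, -3.14, 0.001]
force: [0.9, -1.3, -1.5]
width: 0.543
gripper_force: 20.0
```

Call:
drive_tool:
  targets:
    - [0,0,0,0,0.2,0,0.3]
    - [0,0,0,0,0.2,-0.9,0.3]
    - [0,0,0,0,0.2,-1.8,0.3]
    - [0,0,0,0,0.2,-2.5,0.3]
    - [0,0,0,0,0.2,-2.7,0.3]

```text
clock: 7.8
position: [0.4715, 0.2804, 0.0169]
ee_rot: [-0.004, -3.138, 0.004]
force: [-0.6, -0.3, -1.7]
width: 0.54
gripper_force: 20.0
```

Call:
drive_tool:
  targets:
    - [0,0,0,0,0,-0.1,0.3]
    - [0,0,0,0,0,-0.2,0.3]
    - [0,0,0,0,0,-0.29,0.3]
    - [0,0,0,0,0,-0.29,0.3]
    - [0,0,0,0,0,-0.29,0.3]

```text
clock: 8.3
position: [0.4735, 0.282, 0.0086]
ee_rot: [0.004, 3.141, 0.001]
force: [0.3, 0.4, -1.8]
width: 0.542
gripper_force: 20.0
```

Call:
drive_tool:
  targets:
    - [0,0,0,0,0,0,0.6]
    - [0,0,0,0,0,0,0.7]
    - [0,0,0,0,0,0,0.7]
    - [0,0,0,0,0,0.8,0.7]
    - [0,0,0,0,0,2,0.7]

```text
clock: 8.8
position: [0.4714, 0.2806, 0.0867]
ee_rot: [-0.004, -3.137, 0.005]
force: [1.2, 1.1, 0.8]
width: 0.7
gripper_force: 0.0
```

Call:
drive_tool:
  targets:
    - [0,0,-0.6,0.2,0,1,0.8]
    - [0,0,-1.2,1,-0.5,1.6,0.8]
    - [0,0,-1.8,1.9,-1,1.6,0.8]
    - [0,0,-2.4,2.8,-1.5,1.6,0.8]
    - [0,0,-2.8,3.7,-2,1.6,0.8]

```text
clock: 9.3
position: [0.6224, 0.2011, 0.1525]
ee_rot: [0.389, 3.117, 0.001]
force: [0.1, 1.2, 0.7]
width: 0.804
gripper_force: 0.0
```

Call:
drive_tool:
  targets:
    - [0,0,0,0.75,-0.38,0,0.8]
    - [0,0,0,0.75,-0.38,0,0.8]
    - [0,0,0,0.75,-0.38,-1,0.8]
    - [0,0,0,0.75,-0.38,-2,0.8]
    - [0,0,0,0.75,-0.38,-2,0.8]

```text
clock: 9.8
position: [0.6467, 0.186, 0.0667]
ee_rot: [-0.385, -3.109, 0.006]
force: [-1.5, 0.3, -0.3]
width: 0.805
gripper_force: 0.0
```

Call:
drive_tool:
  targets:
    - [0,0,0,0,0,-0.5,0.8]
    - [0,0,0,0,0,-0.9,0.8]
    - [0,0,0,0,0,-1.12,0.8]
    - [0,0,0,0,0,-1.12,0.8]
    - [0,0,0,0,0,-1.12,0.8]

```text
clock: 10.3
position: [0.6516, 0.1868, 0.0279]
ee_rot: [0.387, 3.117, 0.001]
force: [0.4, 1.3, 1.7]
width: 0.804
gripper_force: 0.0
```

Call:
drive_tool:
  targets:
    - [0,0,0,0,0,0,0.3]
    - [0,0,0,0,0,0,0.3]
    - [0,0,0,0,0,0,0.3]
    - [0,0,0,0,0,0,0.3]
    - [0,0,0,0,0,0,0.3]
  force: 20

```text
clock: 10.8
position: [0.6513, 0.1867, 0.0275]
ee_rot: [0.387, 3.117, 0.001]
force: [-0.3, 0.4, 1.8]
width: 0.5
gripper_force: 20.0
```

Run:
```python
from h import *; from cell import arm
d=wrist(arm,'w3')
for n in("top","side"):
    e=arm.get_image(n);pickle.dump(e,open(f'pics/{n}2.pkl','wb'));cv2.imwrite(f'pics/{n}2.png',e['pixels'][...,::-1])
b=e['pixels'][100:340,100:360]
cv2.imwrite('pics/s2.png',np.hstack([cv2.resize(b,(416,384)),d['pixels'][:,64:448]])[...,::-1])
```

```text
[0.6513 0.1867 0.0275]
```

View pics/s2.png

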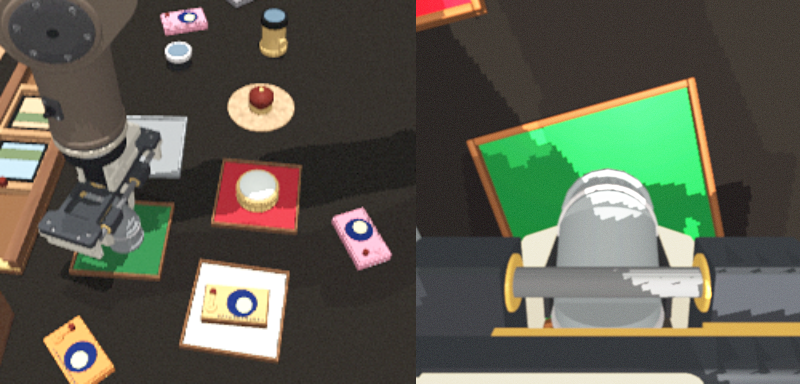

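Call:
drive_tool:
  targets:
    - [0,0,0,0,0,0.7,0.3]
    - [0,0,0,0,0,1.5,0.3]
    - [0,0,1,0,-0.6,2,0.3]
    - [0,0,2,0,-1.5,2,0.3]
    - [0,0,2.8,0,-2.5,2,0.3]

```text
clock: 11.45
position: [0.6513, 0.0868, 0.1078]
ee_rot: [-0.005, 3.14, 0.001]
force: [-0.5, -1.3, -2.4]
width: 0.5
gripper_force: 20.0
```

Call:
drive_tool:
  targets:
    - [0,0,0,-0.03,-0.9,0,0.3]
    - [0,0,0,-0.03,-1.6,0,0.3]
    - [0,0,0,-0.03,-1.82,0,0.3]
    - [0,0,0,-0.03,-1.82,-0.8,0.3]
    - [0,0,0,-0.03,-1.82,-1.6,0.3]

```text
clock: 11.95
position: [0.6509, 0.0142, 0.0432]
ee_rot: [0.005, 3.139, 0.001]
force: [-0.3, 0.3, -1.5]
width: 0.496
gripper_force: 20.0
```

Call:
drive_tool:
  targets:
    - [0,0,0,0,0,-0.2,0.3]
    - [0,0,0,0,0,-0.3,0.3]
    - [0,0,0,0,0,-0.39,0.3]
    - [0,0,0,0,0,-0.39,0.3]
    - [0,0,0,0,0,-0.39,0.3]

```text
clock: 12.45
position: [0.6507, 0.014, 0.0287]
ee_rot: [0.004, 3.14, 0.0]
force: [0.8, -0.4, -1.0]
width: 0.497
gripper_force: 20.0
```

Call:
drive_tool:
  targets:
    - [0,0,0,0,0,0,0.45]
    - [0,0,0,0,0,0,0.6]
    - [0,0,0,0,0,0,0.75]
    - [0,0,0,0,0,0.5,0.75]
    - [0,0,0,0,0,1.3,0.75]

```text
clock: 12.95
position: [0.6484, 0.0137, 0.0783]
ee_rot: [-0.004, -3.138, 0.001]
force: [0.6, -0.5, 0.5]
width: 0.744
gripper_force: 0.0
```

Call:
drive_tool:
  targets:
    - [0,0,0,0,0,0.9,0.75]
    - [0,0,0,-0.3,0.2,1.8,0.75]
    - [0,0,0,-1.3,0.6,2,0.8]
    - [0,0,0,-2.3,1.1,2,0.8]
    - [0,0,0,-3.3,1.6,2,0.8]

```text
clock: 13.45
position: [0.5169, 0.0783, 0.1603]
ee_rot: [0.005, 3.14, 0.001]
force: [-0.8, 1.7, 0.5]
width: 0.8
gripper_force: 0.0
```

Call:
drive_tool:
  targets:
    - [0,0,0,-0.8,0.3,0,0.8]
    - [0,0,0,-1.4,0.48,0,0.8]
    - [0,0,0,-1.4,0.48,0,0.8]
    - [0,0,0,-1.4,0.48,0,0.8]
    - [0,0,0,-1.4,0.48,0,0.8]

```text
clock: 13.95
position: [0.4632, 0.0967, 0.1599]
ee_rot: [0.005, 3.14, 0.0]
force: [0.1, 0.8, 0.5]
width: 0.8
gripper_force: 0.0
```

Run:
```python
from h import *; from cell import arm
d=wrist(arm,'w4')
t=arm.get_image('top');cv2.imwrite('pics/w4b.png',np.hstack([d['pixels'],cv2.resize(t['pixels'][100:230,130:280],(288,384*0+250)) if 0 else cv2.copyMakeBorder(cv2.resize(t['pixels'][105:205,130:230],(288,288)),0,96,0,0,0)])[...,::-1])
```

```text
[0.4632 0.0967 0.1599]
```

View pics/w4b.png

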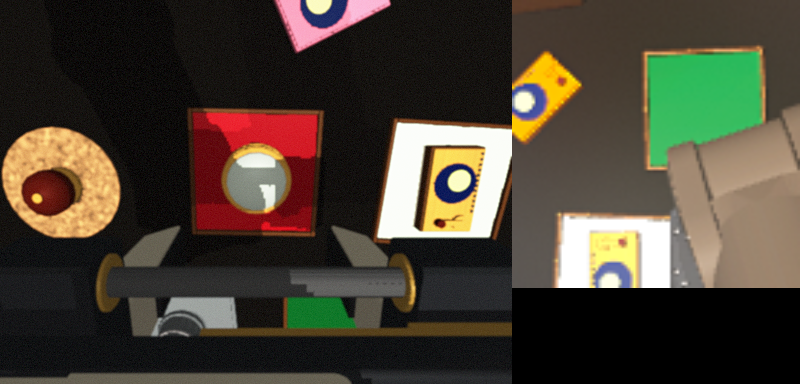

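Run:
```python
from h import *
d=pickle.load(open('pics/w4.pkl','rb'))
print(plane(d,[[222,179],[291,179],[256.5,144],[256.5,214]],.026)*1000)
print('red',plane(d,[[188,109],[324,111],[315,236],[191,235]],.009).mean(0)*1000,'white',plane(d,[[396,119],[512,128],[495,240],[376,242]],.009).mean(0)*1000)
```

```text
[[461.33715384  66.77985081]
 [461.61206056 129.60224771]
 [429.62484195  98.29581418]
 [495.32007439  98.07805464]]
red [462.88213258  96.29078916] white [472.75615297 280.21122063]
```

Call:
drive_tool:
  targets:
    - [0,0,0,0,0.02,-1,0.78]
    - [0,0,0,0,0.02,-2,0.78]
    - [0,0,0,0,0.02,-3,0.78]
    - [0,0,0,0,0.02,-3.7,0.78]
    - [0,0,0,0,0.02,-3.79,0.78]

```text
clock: 14.55
position: [0.4604, 0.0968, 0.005]
ee_rot: [-0.005, -3.136, 0.003]
force: [-0.7, -0.4, 1.1]
width: 0.783
gripper_force: 0.0
```

Call:
drive_tool:
  targets:
    - [0,0,0,0,0,0,0.5]
    - [0,0,0,0,0,0,0.5]
    - [0,0,0,0,0,0,0.5]
    - [0,0,0,0,0,0,0.5]
    - [0,0,0,0,0,0,0.5]
  force: 25

```text
clock: 15.05
position: [0.4625, 0.098, 0.0088]
ee_rot: [0.004, 3.14, 0.001]
force: [-1.6, -0.2, 5.6]
width: 0.668
gripper_force: 25.0
```

Call:
drive_tool:
  targets:
    - [0,0,0,0,0,0.3,0.5]
    - [0,0,0,0,0,0.8,0.5]
    - [0,0,0,0,0,1.5,0.5]
    - [0,0,0,0,0.2,2.2,0.5]
    - [0,0,0,0.3,0.6,2.6,0.5]

```text
clock: 15.55
position: [0.4733, 0.1209, 0.1147]
ee_rot: [0.007, 3.141, -0.0]
force: [0.7, -0.4, -2.7]
width: 0.67
gripper_force: 25.0
```

Call:
drive_tool:
  targets:
    - [0,0,0,0.5,0.3,0,0.5]
    - [0,0,0,1.1,0.6,0,0.5]
    - [0,0,0,1.8,1,0,0.5]
    - [0,0,0,2.5,1.3,0,0.5]
    - [0,0,0,3.2,1.6,0,0.5]

```text
clock: 16.05
position: [0.6026, 0.1864, 0.1129]
ee_rot: [-0.003, -3.142, -0.0]
force: [-0.4, 0.1, -1.8]
width: 0.673
gripper_force: 25.0
```

Call:
drive_tool:
  targets:
    - [0,0,0,0.6,0.1,0,0.5]
    - [0,0,0,1.03,0.1,0,0.5]
    - [0,0,0,1.03,0.1,-0.7,0.5]
    - [0,0,0,1.03,0.1,-1.5,0.5]
    - [0,0,0,1.03,0.1,-2.2,0.5]

```text
clock: 16.55
position: [0.6428, 0.1897, 0.0236]
ee_rot: [-0.004, -3.141, 0.0]
force: [0.3, -0.6, -2.5]
width: 0.675
gripper_force: 25.0
```

Call:
drive_tool:
  targets:
    - [0,0,0,0,0,-0.2,0.5]
    - [0,0,0,0,0,-0.3,0.5]
    - [0,0,0,0,0,-0.4,0.5]
    - [0,0,0,0,0,-0.4,0.5]
    - [0,0,0,0,0,-0.4,0.5]

```text
clock: 17.05
position: [0.6439, 0.19, 0.0092]
ee_rot: [0.004, 3.14, 0.001]
force: [-0.3, 0.3, -2.4]
width: 0.669
gripper_force: 25.0
```

Call:
drive_tool:
  targets:
    - [0,0,0,0,0,0,0.7]
    - [0,0,0,0,0,0,0.78]
    - [0,0,0,0,0,0,0.78]
    - [0,0,0,0,0,0.5,0.78]
    - [0,0,0,0,0,1.5,0.78]

```text
clock: 17.55
position: [0.6409, 0.189, 0.0656]
ee_rot: [-0.004, -3.136, 0.003]
force: [0.1, -0.6, -0.2]
width: 0.78
gripper_force: 0.0
```

Call:
drive_tool:
  targets:
    - [0,0,0,0,0,1,0.7]
    - [0,0,0,-0.3,-0.1,1.9,0.65]
    - [0,0,0,-1.1,-0.9,2,0.65]
    - [0,0,0,-2,-1.6,2,0.65]
    - [0,0,0,-2.9,-2.3,2,0.65]

```text
clock: 18.05
position: [0.5261, 0.0968, 0.1485]
ee_rot: [0.004, 3.14, 0.0]
force: [-0.2, -0.5, 0.1]
width: 0.653
gripper_force: 0.0
```

Call:
drive_tool:
  targets:
    - [0,0,0,-0.6,-0.9,0,0.65]
    - [0,0,0,-1,-1.8,0,0.65]
    - [0,0,0,-1.36,-2.8,0,0.65]
    - [0,0,0,-1.36,-3.8,0,0.65]
    - [0,0,0,-1.36,-4.75,0,0.65]

```text
clock: 18.55
position: [0.4723, -0.0939, 0.1485]
ee_rot: [0.004, 3.14, 0.0]
force: [0.4, 0.6, 0.7]
width: 0.647
gripper_force: 0.0
```

Call:
drive_tool:
  targets:
    - [0,0,0,0,0,0,0.65]
    - [0,0,0,0,0,0,0.65]

```text
clock: 18.75
position: [0.4727, -0.0929, 0.1482]
ee_rot: [0.008, 3.141, 0.0]
force: [0.2, 0.3, -0.2]
width: 0.647
gripper_force: 0.0
```

Run:
```python
from h import *; from cell import arm
d=wrist(arm,'w5')
rep(d,'w','knob',(200,130,320,235),.027,lambda H,S,V:(S>110)&((H<9)|(H>165))&(V<150))
t=arm.get_image('top');pickle.dump(t,open('pics/top5.pkl','wb'))
cv2.imwrite('pics/w5b.png',np.hstack([d['pixels'][:300,100:400],cv2.resize(t['pixels'][105:230,135:285],(480,400))[:300]])[...,::-1])
B=lambda H,S,V:(S>60)&(V>100)
rep(t,'t','cond',(180,125,216,160),.024,lambda H,S,V:(H<33))
rep(t,'t','slide',(148,182,184,218),.02,B)
for n,b,b2,f in T[:1]+T[2:]: rep(t,'top',n,b,.006,f)
```

```text
[ 0.4727 -0.0929  0.1482]
w knob px (233, 162, 47, 47) mm [473.6 -91.9] [40.4 41.7] 89.7
t cond px (185, 131, 23, 22) mm [640.6 189.2] [64.4 62.5] 88.6
t slide px (157, 185, 17, 29) mm [474.2 281.1] [46.4 81.6] 89.7
top green px (177, 123, 40, 39) mm [643.2 189.9] [115.9 114.8] 89.1
top white px (144, 179, 44, 44) mm [472.7 282.1] [124.5 124. ] 86.5
top red px (209, 182, 42, 42) mm [461.4  95.8] [120.  120.1] 88.6
```

View pics/w5b.png

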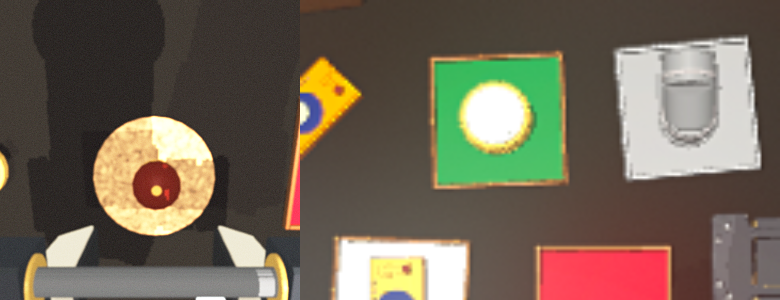

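Call:
drive_tool:
  targets:
    - [0,0,0,0,0,-1,0.65]
    - [0,0,0,0,0,-2,0.65]
    - [0,0,0,0,0,-3,0.65]
    - [0,0,0,0,0,-3.45,0.65]
    - [0,0,0,0,0,-3.45,0.65]

```text
clock: 19.35
position: [0.4711, -0.0904, 0.0077]
ee_rot: [-0.0, -3.137, -0.002]
force: [-0.7, 0.8, -0.1]
width: 0.645
gripper_force: 0.0
```

Call:
drive_tool:
  targets:
    - [0,0,0,0,0,0,0.2]
    - [0,0,0,0,0,0,0.2]
    - [0,0,0,0,0,0,0.2]
    - [0,0,0,0,0,0,0.2]
    - [0,0,0,0,0,0,0.2]
  force: 12

```text
clock: 19.85
position: [0.4739, -0.092, 0.0112]
ee_rot: [0.004, 3.139, 0.0]
force: [0.9, 1.4, 9.0]
width: 0.452
gripper_force: 12.0
```

Call:
drive_tool:
  targets:
    - [0,0,0,0,0,0.8,0.2]
    - [0,0,0,0,0,1.6,0.2]
    - [0,0,0,0,0.9,1.8,0.2]
    - [0,0,0,0,1.9,1.8,0.2]
    - [0,0,0,-0.15,2.9,1.8,0.2]

```text
clock: 20.35
position: [0.468, 0.0249, 0.0832]
ee_rot: [0.006, 3.138, 0.001]
force: [0.9, 0.8, -0.3]
width: 0.45
gripper_force: 12.0
```

Call:
drive_tool:
  targets:
    - [0,0,0,-0.1,1,0,0.2]
    - [0,0,0,-0.1,1.8,0,0.2]
    - [0,0,0,-0.1,1.8,0,0.2]
    - [0,0,0,-0.1,1.8,-0.7,0.2]
    - [0,0,0,-0.1,1.8,-1.4,0.2]

```text
clock: 20.85
position: [0.4639, 0.0958, 0.0264]
ee_rot: [0.004, 3.138, 0.001]
force: [0.4, -0.0, -1.6]
width: 0.454
gripper_force: 12.0
```

Call:
drive_tool:
  targets:
    - [0,0,0,0,0,-0.2,0.2]
    - [0,0,0,0,0,-0.3,0.2]
    - [0,0,0,0,0,-0.39,0.2]
    - [0,0,0,0,0,-0.39,0.2]
    - [0,0,0,0,0,-0.39,0.2]

```text
clock: 21.35
position: [0.4635, 0.0958, 0.0112]
ee_rot: [0.004, 3.14, 0.001]
force: [0.7, -0.4, 0.0]
width: 0.449
gripper_force: 12.0
```

Call:
drive_tool:
  targets:
    - [0,0,0,0,0,0,0.5]
    - [0,0,0,0,0,0,0.65]
    - [0,0,0,0,0,0,0.65]
    - [0,0,0,0,0,0.8,0.65]
    - [0,0,0,0,0,2,0.65]

```text
clock: 21.85
position: [0.4609, 0.0953, 0.0894]
ee_rot: [-0.004, -3.136, 0.003]
force: [0.2, -0.2, 1.2]
width: 0.648
gripper_force: 0.0
```

Call:
drive_tool:
  targets:
    - [0,0,0,0,0,1,0.65]
    - [0,0,0,-0.5,-0.8,1.8,0.65]
    - [0,0,0,-0.8,-1.8,2,0.65]
    - [0,0,0,-0.8,-2.8,2,0.65]
    - [0,0,0,-0.8,-3.8,2,0.65]

```text
clock: 22.35
position: [0.4305, -0.0574, 0.1712]
ee_rot: [0.003, 3.14, 0.001]
force: [0.3, 0.0, 0.0]
width: 0.651
gripper_force: 0.0
```

Run:
```python
from h import *; from cell import arm
t=arm.get_image('top');s=arm.get_image('side')
rep(t,'t','cond',(180,125,216,160),.024,lambda H,S,V:(H<33))
rep(t,'t','slide',(148,182,184,218),.02,lambda H,S,V:(S>60)&(V>100))
rep(t,'t','knob',(214,187,246,217),.027,lambda H,S,V:V<150)
cv2.imwrite('pics/f.png',np.hstack([cv2.resize(t['pixels'][105:230,135:385],(500,250)),cv2.resize(s['pixels'][90:340,100:400],(300,250))])[...,::-1])
```

```text
t cond px (185, 131, 23, 22) mm [640.6 189.2] [64.4 62.5] 88.6
t slide px (157, 185, 17, 29) mm [474.2 281.1] [46.4 81.6] 89.7
t knob px (0, 0, 1, 1) mm [1090.5  776.3] [0. 0.] 0.0
```

View pics/f.png

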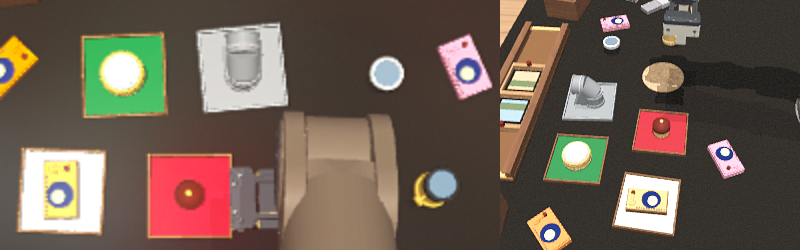

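The final views show all four parts upright and centred in their own trays: knob at (189,195) in the red tray, elbow in the tin tray, condenser in the green, slide in the white. The objective at (437,187) is untouched.

```bash
python3 -c "
from cell import arm
print(arm.sign_off())"
```

```text
the job is handed in; nothing more can be done
None
```

I returned all four parts to the middle of their own trays, parking the knob on the cork mat along the way, left the objective lens untouched, and handed the job in at about 22 s; no verdict was shown.

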